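# Turn the kiln-prop carousel and set out the third prop

## Robot

A 6-joint arm with a two-finger parallel gripper is mounted at the origin on the work surface. World frame = base frame: x ahead of the robot, y to its left, z up, the work surface at z = 0. Lengths are in mm, angles in rad, forces in N, time in s.
With the tool pointing down it reaches from about 350 to 775 mm from the base axis. Payload 7.3 kg.
Tool frame: the origin (TCP) lies midway between the tips of the shut fingers; the grasp point (between the pads) lies 19 mm behind it (bot.tcp_to_grasp is the distance from the TCP to the grasp point, in mm); z points along the fingers, y is the line along which they close (so a half turn about z gives the same grasp; the last joint's range is limited). The gripper opens to 92 mm and grips with 3 to 60 N. Pads are 19 mm wide; open, the fingers measure 130 mm over their backs; the gripper's body (75 mm by 190 mm) begins 47 mm behind the grasp point.
Start: joints at [-1.401, 0.342, 1.524, -0, 1.275, -0.146], TCP at [163.075, -499.05, 226.741] pointing down, gripper open.
Joint ranges: [-2.53, 2.53], [-0.77, 2.02], [0.04, 2.7], [-1, 4.14], [0.28, 2.66], [-3.11, 3.11]. Speed limits (rad/s): [2.57, 2.57, 3.14, 3.14, 3.14, 3.14].

## Interface

Orientations are given as [roll, pitch, yaw] about the fixed x, y, z axes, in that order (R = Rz(yaw) Ry(pitch) Rx(roll)).
In Python, from plant import bot, viewer gives the robot as it stands. The module is installed in compiled form; this text tells all that it offers.
- The arm moves only by the shell command python3 -m handwheel 'ROWS'. ROWS is text: rows parted by semicolons, each of 7 numbers parted by spaces: the shift along the tool's x, y, z scaled (see below), then the turn, a rotation vector about the tool's x, y, z scaled (see below), then the opening, from -1 (shut) to 1 (fully open), so that 0 is half open. In form: tx ty tz rx ry rz gripper; .... A call has 1 to 8 rows; each row is the pose to reach, as a shift and turn from the pose commanded when the call began, along the tool's axes at that moment, turning the shorter way round; what a row does not reach only later rows make up. The controller multiplies each number of a shift by 10 cm and each number of a turn by pi rad. A row lasts 1/12 s, in which the tool goes at most 41.7 mm and 7.16 degrees, less where a joint would pass 70% of its speed; a pose out of reach is approached as far as the arm can. A call with a number of a shift or a turn outside -1 to 1 is refused whole. A call with a gripper value outside its range is refused whole. The fingers move at their own pace and stop on an object; the grip force is fixed at half the most. Time passes only in rows, so rows that repeat a pose let the fingers close. It gives the time, the measured TCP pose, the force, the opening and the grip force at its end, in the units of the state.
- bot.get_obs(): the state, without advancing time (a new reading comes with each control period).
- viewer.capture(name): name is "side" or "top" or "wrist"; returns a dict with "frame" (384x512x3 uint8, red, green, blue), "fov_y" (degrees; the focal length in pixels is half the picture's height over the tangent of half this angle, whatever the lens; pixels are square), "cx", "cy" (the principal point, pixels), "T" (4x4, takes a point from camera to world coordinates). Camera axes: x right, y down, z forward; pixel columns grow to the right and rows downward; lengths in mm; the calibration is good to about 2 mm. A picture is of the moment at which its call begins. There is no depth.
- bot.close_job(): hands the job in; it is judged then, once.
Trained networks look in a picture, given as the dict that the camera call returned (one of the last four; its "shot" number tells which), for a name from the list of things; names that differ only in an ending like _2 or _b are one class to them, and where a whole thing is asked for, a point or a joint stands for the part that bears it (a point fixed in the world has none). Each returns a list of dicts, best first, with "score" (0 to 1); they miss things now and then, are a little off and sometimes report something else, mostly with a low value. They report only what shows in the picture. A call takes as long as a camera call.
- viewer.recognise(target, picture): "centre" ([column, row] in pixels, amid what is visible of it).
- viewer.cut_out(target, picture): "pixels" (384x512 bool, what is visible of it) and "centre" ([column, row] in pixels, amid what is visible of it).
The state is a dict: "time": time; "joint_positions": joint angles; "dq": joint speeds; "tau": joint torques, N m; "tool_pos": TCP position; "tcp_rot": TCP orientation; "contact_force": force on the tool from outside, world axes, zero at the start; "moment": the same for the moment, N m; "grip_width": finger opening in mm; "finger_force": force on a finger pad.
Only numpy, scipy, OpenCV 4.12 (cv2) and the standard library are available. Lean on these libraries where they do the work, as an engineer would, in place of code of your own. Each camera call takes 0.05 s, during which the arm holds its last target. There are 200 camera calls.

## Task

The kiln batt needs its third prop: turn the revolving tray until the pocket holding the round prop that matches the two already standing on the batt faces the middle of the guard's opening, then take that prop out. Set it down upright, without dropping it, in the middle of the batt's empty white spot and let go. The other props stay standing in their pockets, and the two props on the batt and the clay box stay where they are.

Things in the scene. Friction and masses are not known exactly. Their poses are not given: they have to be found in the camera images.
- guard: Fixed carousel stand with a steel wire guard (6 mm bars) lying level 200 mm above the table. Origin on the table under the turning axis, z up; -x points out through the middle of the guard's opening, roughly toward the robot. Outer arc, radius 172 mm, and spokes cover the back; beyond the inner ring the front is open 78 degrees either side of -x. Post and knob on the axis; 3 legs at the back, 205 mm out.
- ring_front (a point): Front point of the guard's full inner ring (radius 90 mm, bar 6 mm), 200 mm above the table, on the middle line of the opening. The ring overhangs the inner half of the pockets, so a gripper's body cannot come straight down on a prop: approach leaning about 30 degrees, the hand outward from the axis.
- carousel: Turning plywood tray, radius 175 mm, on the guard's axis. Origin on the axis at its underside, 30 mm above the table. Pocket floor 12 mm above the origin; rim lip 10 mm above the floor; hub radius 26 mm. Five pockets centred at 0, 72, 144, 216, 288 degrees from its x axis, with 5 mm dividers, 36 mm high, halfway between, out to 155 mm. Turns either way without end and stays where left; drag 0.2 N m.
- post0 (a point): Top centre of one of the tray's five upright wooden finger posts, 12 mm diameter, rising 55 mm from the pocket floor to 97 mm above the table, 165 mm from the axis, beyond the dividers' ends at 36 (this one), 108, 180, 252 and 324 degrees from the tray's x axis. Push the posts sideways to turn the tray.
- prop: The wanted kiln prop: plain round cylinder, 32 mm diameter, 60 mm high, about 0.1 kg, standing loose about 105 mm from the axis in the pocket on the tray's +x axis, at the start under the wire guard. Origin at the centre of its underside, z along its axis.
- short_prop: Round prop, 32 mm diameter, 34 mm high, in another pocket. Origin at the centre of its underside.
- tall_prop: Round prop, 32 mm diameter, 85 mm high, in another pocket. Origin at the centre of its underside.
- square_prop: Square prop, 34 by 34 mm, 60 mm high, in another pocket. Origin at the centre of its underside.
- disc_prop: Flat round prop, 52 mm diameter, 18 mm high, in another pocket. Origin at the centre of its underside.
- batt: Fixed stack of two buff kiln batts, 240 (its x) by 200 mm (its y); origin 45 mm below the middle of its top face, which lies 20 to 45 mm above the table. On top: the empty white spot and two props like the wanted one, on spots at (75, 60) and (75, -60) mm; a 35 mm high cone, 22 mm wide, stands at about (30, 0) mm.
- spot (a point): Centre of the empty white spot, 40 mm diameter, on the batt's top face, at (-75, 0) mm on it.
- stand_a: Prop standing on the batt, 32 mm diameter, 60 mm high. Origin at the centre of its underside.
- stand_b: The other prop standing on the batt, same size. Origin at the centre of its underside.
- clay_box: Open clay slab box, 110 by 100 mm, 78 mm high, loose on the table, on the robot's left of the tray. Origin at the centre of its underside.

How it is judged (in metres and radians):
On the way, in this order (a step that is already met when the one before it is completed fails the run):
1. the prop's pocket faces the middle of the opening (prop within 45 mm sideways of the middle line), with the prop standing in it (x of prop in the frame of guard below -0.075 m and y of prop in the frame of guard between -0.045 and 0.045 m and z of prop in the frame of guard below 0.052 m and angle between prop's own z axis and vertical below 0.2 rad), for 0.2 s.
2. the prop is set on the empty spot while still held (not dropped) (horizontal distance between prop and spot below 0.015 m and angle between prop's own z axis and vertical below 0.2 rad and contact force between prop and batt above 0.2 N and contact force between the fingers and prop above 0.2 N).
At the end, for the whole second after the job is handed in: The wanted prop stands upright (within 6 degrees), released, at rest, centred within 15 mm of the empty spot; the other four props are in the tray, upright; the two props on the batt moved under 15 mm, the clay box under 30 mm (horizontal distance between prop and spot below 0.015 m and z of prop in the frame of spot between -0.005 and 0.005 m and angle between prop's own z axis and vertical below 0.1 rad and linear speed of prop below 0.02 m/s and contact force between the fingers and prop below 0.1 N and distance of each of stand_a, stand_b from where it was at the start of the episode below 0.015 m and distance of clay_box from where it was at the start of the episode below 0.03 m and z of short_prop in the frame of guard between 0.032 and 0.052 m and horizontal distance between each of short_prop, tall_prop, square_prop, disc_prop and guard below 0.16 m and angle between each of short_prop, tall_prop, square_prop's own z axis and vertical below 0.2 rad and z of tall_prop in the frame of guard between 0.032 and 0.052 m and z of square_prop in the frame of guard between 0.032 and 0.052 m and z of disc_prop in the frame of guard between 0.032 and 0.052 m); the robot touches nothing.
It fails at once if a prop on the batt or the clay box is displaced (distance of any of stand_a, stand_b from where it was at the start of the episode above 0.015 m or distance of clay_box from where it was at the start of the episode above 0.03 m).
It fails at once if another prop is tipped over (angle between any of short_prop, tall_prop, square_prop, disc_prop's own z axis and vertical above 0.7 rad).
It also fails if it takes over 72 s, if anything falls off the work surface, if the arm or the gripper's body presses on something with over 40 N, if the wrist force passes 120 N, or if a joint passes its speed limit or range.

## Working session

There is one attempt and no reset: what is moved stays moved. The work goes in short steps, Python scripts to look and compute and a shell command to move; the robot and the scene stay as the last step left them, time stands still between calls to the robot, and variables do not carry over. Pictures are saved under pics/ and viewed, at most 10 in all, crops included, and the job is handed in when it is done.

```bash
mkdir -p pics; cat > h.py <<'E'
import numpy as np, cv2
from plant import bot, viewer
from scipy.spatial.transform import Rotation as R
NAMES=["guard","ring_front","carousel","post0","prop","short_prop","tall_prop","square_prop","disc_prop","batt","spot","stand_a","clay_box"]
def K(p):
    f=192/np.tan(np.radians(p["fov_y"])/2); return f,p["cx"],p["cy"]
def ray(p,uv):
    f,cx,cy=K(p); d=p["T"][:3,:3]@np.array([(uv[0]-cx)/f,(uv[1]-cy)/f,1]); return p["T"][:3,3],d/np.linalg.norm(d)
def atz(p,uv,z):
    o,d=ray(p,uv); return o+d*(z-o[2])/d[2]
def proj(p,X):
    f,cx,cy=K(p); c=np.linalg.inv(p["T"])@np.append(X,1); return np.array([cx+f*c[0]/c[2],cy+f*c[1]/c[2]])
def tri(l):
    A=np.zeros((3,3));b=np.zeros(3)
    for p,uv in l:
        o,d=ray(p,uv);M=np.eye(3)-np.outer(d,d);A+=M;b+=M@o
    return np.linalg.solve(A,b)
def save(p,n): cv2.imwrite("pics/"+n+".png",p["frame"][:,:,::-1])
E
cat > a.py <<'E'
from h import *
np.set_printoptions(precision=1,suppress=True)
P={}
for n in("top","side","wrist"):
    p=P[n]=viewer.capture(n);
    print(n,p["fov_y"],p["T"].round(2).tolist())
    for t in NAMES:
        r=viewer.recognise(t,p)
        print(n,t,[(np.round(x["centre"]).tolist(),round(x["score"],2)) for x in r[:3]])
cv2.imwrite("pics/a1.png",P["top"]["frame"][:,:,::-1]);save(P["side"],"a2");save(P["wrist"],"a3")
print(bot.get_obs())
E
python3 a.py
```

```text
top 47.56138056582191 [[-0.03, -0.98, 0.19, 322.17], [-1.0, 0.03, -0.01, -3.94], [0.0, -0.19, -0.98, 1479.88], [0.0, 0.0, 0.0, 1.0]]
top guard [([207.0, 165.0], 0.91)]
top ring_front [([205.0, 164.0], 0.59)]
top carousel [([215.0, 182.0], 0.86), ([338.0, 181.0], 0.44)]
top post0 [([212.0, 185.0], 0.95)]
top prop [([216.0, 150.0], 0.42)]
top short_prop []
top tall_prop [([185.0, 160.0], 0.62)]
top square_prop [([217.0, 149.0], 0.25)]
top disc_prop [([244.0, 174.0], 0.76), ([335.0, 181.0], 0.54)]
top batt [([352.0, 206.0], 0.6), ([213.0, 182.0], 0.2)]
top spot [([352.0, 208.0], 0.94), ([195.0, 150.0], 0.56)]
top stand_a [([336.0, 180.0], 0.69), ([372.0, 182.0], 0.59)]
top clay_box [([128.0, 239.0], 0.57)]
side 56.23329584503507 [[-0.92, -0.24, 0.32, 309.51], [-0.4, 0.55, -0.73, 684.1], [0.0, -0.8, -0.6, 687.51], [0.0, 0.0, 0.0, 1.0]]
side guard [([188.0, 221.0], 0.73), ([223.0, 260.0], 0.26)]
side ring_front [([191.0, 217.0], 0.75)]
side carousel [([224.0, 262.0], 0.64)]
side post0 [([225.0, 257.0], 0.95)]
side prop [([189.0, 220.0], 0.75)]
side short_prop [([231.0, 275.0], 0.8), ([187
[... 388 characters left out ...]
2], [-0.95, -0.3, -0.08, -479.02], [0.0, 0.25, -0.97, 384.81], [0.0, 0.0, 0.0, 1.0]]
wrist guard []
wrist ring_front []
wrist carousel []
wrist post0 []
wrist prop []
wrist short_prop []
wrist tall_prop []
wrist square_prop []
wrist disc_prop []
wrist batt []
wrist spot []
wrist stand_a []
wrist clay_box []
{'time': 2.1, 'joint_positions': array([-1.4,  0.3,  1.5, -0. ,  1.3, -0.1]), 'dq': array([ 0., -0., -0., -0., -0.,  0.]), 'tau': array([  0. , -43.1, -24.4,   0.1,   0. ,   0. ]), 'tool_pos': array([ 163.1, -499.1,  226.7]), 'tcp_rot': array([3.1, 0. , 0.3]), 'contact_force': array([-0.1, -0.5,  1.1]), 'moment': array([-0.,  0., -0.]), 'finger_force': 0.0, 'grip_width': 91.9280715218112}
```

```bash
python3 - <<'E'
import cv2
a=cv2.imread("pics/a1.png");b=cv2.imread("pics/a2.png")
cv2.imwrite("pics/b1.png",cv2.resize(a[90:270,90:410],None,fx=2.5,fy=2.5,interpolation=2))
cv2.imwrite("pics/b2.png",cv2.resize(b[120:384,110:400],None,fx=2.25,fy=2.25,interpolation=2))
E
```

```text
(no output)
```

View pics/b1.png

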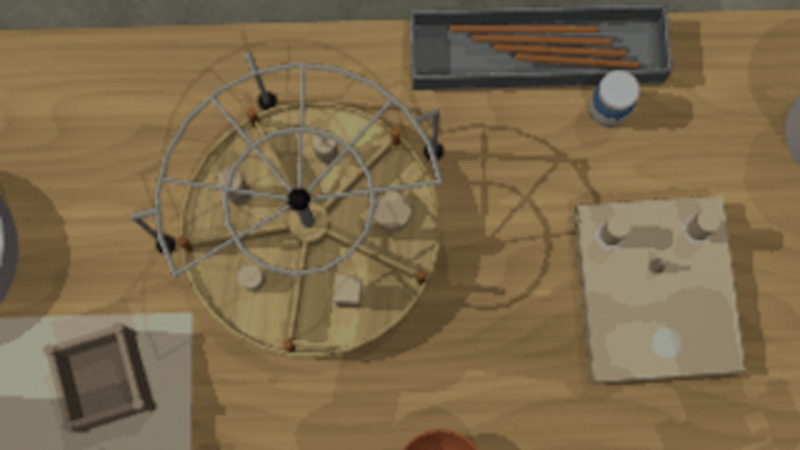

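View pics/b2.png

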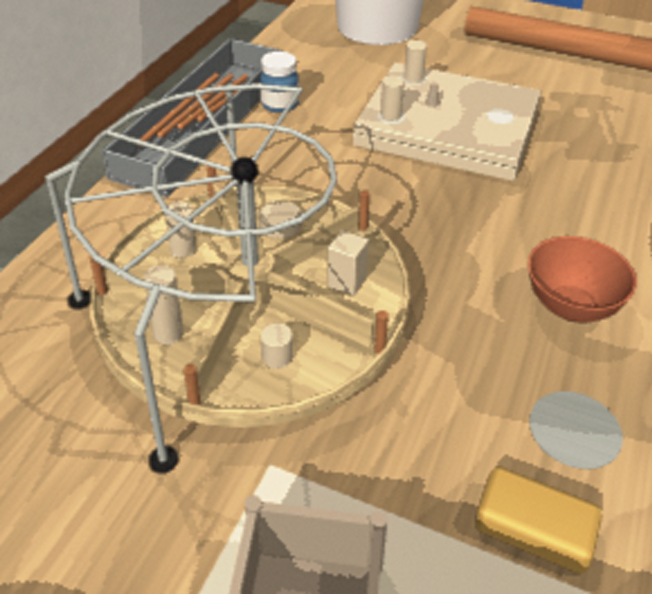

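```bash
cat > c.py <<'E'
from h import *
from scipy.optimize import least_squares
np.set_printoptions(precision=1,suppress=True)
P={n:viewer.capture(n) for n in("top","side")}
t=P["top"];s=P["side"]
g=lambda x,y:(90+x/2.5,90+y/2.5)
k=lambda x,y:(110+x/2.25,120+y/2.25)
# posts by colour in top
f=t["frame"].astype(int);m=((f[...,0]-f[...,1])>45).astype(np.uint8);m[:, :140]=0
n,l,st,c=cv2.connectedComponentsWithStats(m)
posts=[]
for i in range(1,n):
    if st[i,4]>=4 and c[i,0]<275 and 120<c[i,1]<235: posts.append(c[i]);print(c[i],st[i,4])
posts=[g(253,115),g(396,136),g(420,274),g(289,344),g(185,242)]
q=np.array([atz(t,p,90)[:2] for p in posts])
r=least_squares(lambda v:np.hypot(*(q-v).T)-165,q.mean(0));print("axis from posts",r.x,r.fun)
a=r.x;print("post ang",np.degrees(np.arctan2(*(q-a).T[::-1])))
e1=atz(t,g(175,273),200);e2=atz(t,g(440,182),200);kn=atz(t,g(298,200),230)
print("arc ends",e1,e2)
for e in(e1,e2):print(np.hypot(*(e[:2]-a)),np.degrees(np.arctan2(*(e[:2]-a)[::-1])))
for nm,tp,sp in[("prop",g(325,147),k(182,235)),("tall",g(235,185),k(165,308)),("short",g(250,277),k(277,345)),("square",g(347,290),k(348,262)),("disc",g(392,210),k(280,218)),("spot",g(665,342),k(500,116)),("arc1",g(175,273),k(252,298)),("arc2",g(440,182),k(298,90)),("post",g(289,343),k(381,315)),("post",g(420,274),k(364,195))]:
    X=tri([(t,tp),(s,sp)]);print(nm,X,"r,ang",np.hypot(*(X[:2]-a)),np.degrees(np.arctan2(*(X[:2]-a)[::-1])))
for nm in("spot","stand_a","clay_box","post0","ring_front","prop"):
    o={}
    for n,p in P.items():
        o[n]=[x for x in viewer.cut_out(nm,p) if x["score"]>.5]
        print(nm,n,[(x["centre"],x["pixels"].sum()) for x in o[n]])
    if o["top"] and o["side"]:print(" tri",tri([(t,o["top"][0]["centre"]),(s,o["side"][0]["centre"])]))
E
python3 c.py
```

```text
axis from posts [633.8 118.9] [-2.2 -2.6 -2.6 -2.2 -2.9]
post ang [  26.1  -46.6 -117.4  170.8   98.5]
arc ends [549.7 268.3 200. ] [652.5 -51.2 200. ]
171.41060745833892 119.37110829159663
171.10338193032428 -83.71542976653419
prop [740.4  97.   61.7] r,ang 108.83241920614152 -11.598152367734427
tall [686.6 215.9  77. ] r,ang 110.43693948246626 61.419148503758535
short [566.4 199.1  58.5] r,ang 104.7601630674167 130.0605474748002
square [542.5  70.3  71.5] r,ang 103.3738511766912 -151.97908870765406
disc [654.8   9.3  49. ] r,ang 111.56110866947198 -79.13926018608399
spot [ 467.3 -348.7   35.3] r,ang 496.360663809308 -109.59430633611474
arc1 [550.5 268.9 197.5] r,ang 171.58888332468277 119.03702897085687
arc2 [655.1 -50.8 197.2] r,ang 170.98918193339597 -82.85113632756074
post [475.2 145.1  88.7] r,ang 160.7582772157142 170.60097992863183
post [559.5 -25.1  90.8] r,ang 161.99552474945384 -117.29981685051501
spot top [([351.7, 208.7], np.int64(4004))]
spot side [([313.3, 175.7], np.int64(2635))]
 tri [ 530.6 -346.4    3.7]
stand_a top []
stand_a side [([289.8, 147.9], np.int64(124))]
clay_box top [([127.4, 241.4], np.int64(1395))]
clay_box side [([245.7, 364.3], np.int64(2462))]
 tri [440.6 394.6  89.1]
post0 top [([211.0, 186.7], np.int64(7531))]
post0 side [([225.4, 260.0], np.int64(9372))]
 tri [621.2 133.5  14.1]
ring_front top [([213.4, 144.2], np.int64(944))]
ring_front side [([191.5, 215.7], np.int64(3533))]
 tri [734.2 111.9 108.2]
prop top [([215.0, 184.2], np.int64(7182))]
prop side []
```

The top crop shows the tall prop at (235,185), the wanted prop at (325,147), the disc at (392,210), the square at (347,290) and the short at (250,277). The arc ends are at (175,273) and (440,182), and the spot is at (665,342); the side crop agrees.

- **Geometry:** axis at about (634,119), opening faces 198°, and the prop pocket is at -10°. I'll turn the tray about 152° clockwise in two strokes.
- **First move:** go over the post at 243°, then lean.

```bash
cat > d.py <<'E'
import sys
from h import *
np.set_printoptions(precision=3,suppress=True)
def units(*tg):
    o=bot.get_obs();r=R.from_euler("xyz",o["tcp_rot"]);p=o["tool_pos"]
    print("t",o["time"],"pos",p,"rpy",np.degrees(o["tcp_rot"]),"F",o["contact_force"],"w",o["grip_width"],"q",o["joint_positions"])
    for t in tg: print(t,"->",r.inv().apply(np.array(t)-p)/100)
if __name__=="__main__": units(*[list(map(float,a.split(","))) for a in sys.argv[1:]])
E
H="python3 -m handwheel"
$H '1 -.65 0 0 0 0 1;1 -.65 0 0 0 0 1;1 -.65 0 0 0 0 1;1 -.65 0 0 0 0 1'
$H '1 -.65 0 0 0 0 1;1 -.65 0 0 0 0 1;1 -.65 0 0 0 0 1;1 -.65 0 0 0 0 1' >/dev/null
$H '1 -.65 0 0 0 0 1;1 -.65 0 0 0 0 1;1 -.65 0 0 0 0 1;1 -.65 0 0 0 0 1' >/dev/null
$H '1 -.65 0 0 0 0 1;1 -.65 0 0 0 0 1;1 -.65 0 0 0 0 1;1 -.65 0 0 0 0 1' >/dev/null
$H '.8 -.65 0 0 0 0 -.13;.8 -.65 0 0 0 0 -.13;.8 -.65 0 0 0 0 -.13;.8 -.65 0 0 0 0 -.13' >/dev/null
$H '0 0 0 0 .167 0 -.13;0 0 0 0 .167 0 -.13;0 0 0 0 .167 0 -.13;0 0 0 0 .167 0 -.13;0 0 0 0 .167 0 -.13;0 0 0 0 .167 0 -.13'
python3 d.py 557,-29,140 557,-29,72
```

```text
time: 3.13
tool_pos: [240.7, -401.6, 226.9]
tcp_rot: [-3.14, -0.002, 0.32]
contact_force: [-0.5, 0.2, 0.2]
grip_width: 91.4
finger_force: 0.0
time: 4.97
tool_pos: [516.2, -42.5, 225.9]
tcp_rot: [-3.141, -0.524, 0.312]
contact_force: [-0.3, -0.1, -0.4]
grip_width: 40.2
finger_force: 0.0
t 4.9667 pos [516.171 -42.543 225.885] rpy [-179.978  -30.019   17.901] F [-0.346 -0.117 -0.366] w 40.20211060700277 q [-0.451  0.116  1.96   0.536  0.745  0.468]
[557.0, -29.0, 140.0] -> [-0.057 -0.003  0.959]
[557.0, -29.0, 72.0] -> [-0.397 -0.003  1.548]
```

```bash
python3 - <<'E'
from h import *
p=viewer.capture("wrist")
a=np.array([633.8,118.9])
im=p["frame"][:,:,::-1].copy()
for ang in(26.2,-46.2,-117.6,170.5,98.6):
    X=[*(a+165*np.array([np.cos(np.radians(ang)),np.sin(np.radians(ang))])),97];u=proj(p,X);print(ang,u)
    if (np.linalg.inv(p["T"])@np.append(X,1))[2]>0: cv2.circle(im,tuple(int(v) for v in u),4,(255,0,0),1)
u=proj(p,[548,91,200]);cv2.circle(im,tuple(int(v) for v in u),4,(0,255,0),1)
cv2.imwrite("pics/w1.png",cv2.resize(im,None,fx=1.5,fy=1.5))
E
```

```text
26.2 [124.4836895 -36.7222592]
-46.2 [279.30240687  31.05870746]
-117.6 [247.95238984 207.3782283 ]
170.5 [ 30.04647124 239.68937685]
98.6 [-25.60690563  68.73150168]
```

View pics/w1.png

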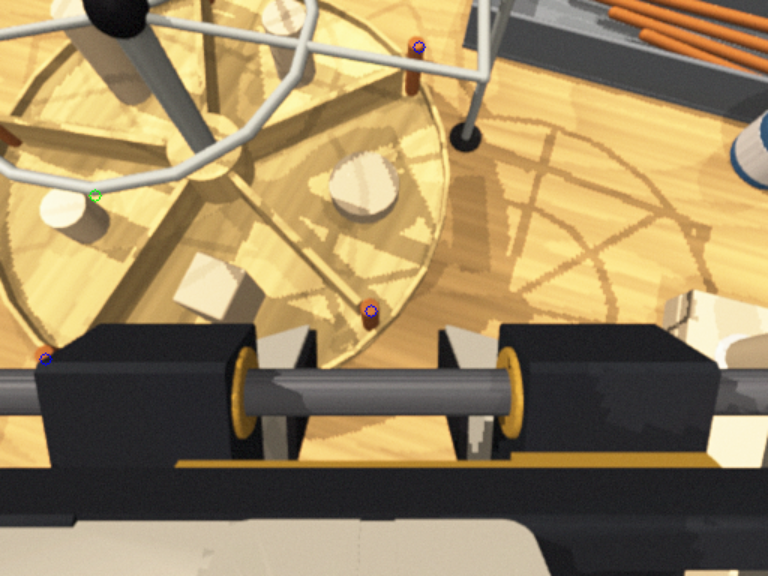

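```bash
cat > e.py <<'E'
import sys
from h import *
# stroke waypoints: start pos, post angles
def way(angs,p0,rpy,A=np.array([633.8,118.9]),z=72,off=14,r=166):
    Rt=R.from_euler("xyz",rpy); y=Rt.apply([0,1,0])[:2]
    P=[np.append(A+r*np.array([np.cos(np.radians(a)),np.sin(np.radians(a))])-off*y,z) for a in angs]
    for k in range(0,len(P),8):
        print("; ".join("%.2f %.2f %.2f 0 0 0 -.13"%tuple(Rt.inv().apply(q-p0)/100) for q in P[k:k+8])); p0=P[min(k+7,len(P)-1)]
o=bot.get_obs()
a0,a1,n,off=map(float,sys.argv[1:5])
way(np.linspace(a0,a1,int(n)),np.array(list(map(float,sys.argv[5].split(",")))),o["tcp_rot"],off=off)
E
python3 -m handwheel '0 0 1 0 0 0 -.13;0 0 1 0 0 0 -.13;0 0 1 0 0 0 -.13;0 0 1 0 0 0 -.13'
python3 -m handwheel '-.4 0 .55 0 0 0 -.13;-.4 0 .55 0 0 0 -.13;-.4 0 .55 0 0 0 -.13;-.4 0 .55 0 0 0 -.13'
python3 d.py
python3 e.py 240 166 16 14 557,-29,72
```

```text
time: 5.35
tool_pos: [566.2, -24.8, 136.6]
tcp_rot: [-3.138, -0.519, 0.316]
contact_force: [-1.2, 0.2, 0.0]
grip_width: 40.0
finger_force: 0.0
time: 5.68
tool_pos: [559.6, -27.7, 72.9]
tcp_rot: [-3.139, -0.524, 0.315]
contact_force: [0.1, 0.0, -0.1]
grip_width: 40.0
finger_force: 0.0
t 5.6833 pos [559.574 -27.688  72.852] rpy [-179.878  -30.022   18.02 ] F [ 0.069  0.001 -0.134] w 40.02523935206895 q [-0.372  0.445  2.053  0.985  0.393  0.004]
-0.04 -0.20 -0.02 0 0 0 -.13; -0.12 -0.31 -0.07 0 0 0 -.13; -0.19 -0.43 -0.11 0 0 0 -.13; -0.25 -0.55 -0.14 0 0 0 -.13; -0.30 -0.68 -0.17 0 0 0 -.13; -0.34 -0.82 -0.20 0 0 0 -.13; -0.38 -0.95 -0.21 0 0 0 -.13; -0.40 -1.09 -0.23 0 0 0 -.13
-0.01 -0.14 -0.01 0 0 0 -.13; -0.01 -0.29 -0.01 0 0 0 -.13; -0.00 -0.43 0.00 0 0 0 -.13; 0.02 -0.57 0.01 0 0 0 -.13; 0.05 -0.71 0.03 0 0 0 -.13; 0.09 -0.84 0.06 0 0 0 -.13; 0.15 -0.97 0.09 0 0 0 -.13; 0.21 -1.10 0.12 0 0 0 -.13
```

```bash
cat > f.py <<'E'
from h import *
from scipy.optimize import least_squares
np.set_printoptions(precision=3,suppress=True)
def Rt(yaw,lean): return R.from_euler("ZYX",[yaw,-lean,180],degrees=True)
# data: q1,q2,q3, pos, rpy(deg)
D=[((-1.401,.342,1.524),(163.075,-499.05,226.741),(180,0,18.05)),
((-.451,.116,1.96),(516.17,-42.54,225.885),(-179.978,-30.019,17.901)),
((-.372,.445,2.053),(559.574,-27.688,72.852),(-179.878,-30.022,18.02))]
def res(v):
    L2,L3,h,d,off=v;o=[]
    for q,p,r in D:
        w=np.array(p)-d*R.from_euler("xyz",r,degrees=True).apply([0,0,1])
        c,s=np.cos(q[0]),np.sin(q[0])
        o+=[c*w[0]+s*w[1]-L2*np.sin(q[1])-L3*np.sin(q[1]+q[2]),-s*w[0]+c*w[1]-off,w[2]-h-L2*np.cos(q[1])-L3*np.cos(q[1]+q[2])]
    return np.array(o)
S=least_squares(res,[400,400,300,320,76]);V=S.x
def ik(p,yaw,lean):
    L2,L3,h,d,off=V;z=Rt(yaw,lean).apply([0,0,1]);w=np.array(p)-d*z
    rho=np.sqrt(w[0]**2+w[1]**2-off**2);q1=np.arctan2(w[1],w[0])-np.arctan2(off,rho)
    zz=w[2]-h;D2=rho**2+zz**2;q3=np.arccos(np.clip((D2-L2**2-L3**2)/(2*L2*L3),-1,1))
    q2=np.arctan2(rho,zz)-np.arctan2(L3*np.sin(q3),L2+L3*np.cos(q3))
    s=q2+q3;f=R.from_euler("z",q1)
    loc=f.inv().apply(z); e=np.array([np.sin(s),0,np.cos(s)])
    n=np.array([np.cos(s),0,-np.sin(s)])
    return q1,q2,q3,np.arccos(loc@e),np.degrees(np.arctan2(loc[1],loc@n))
if __name__=="__main__":
    print(V,S.fun)
    print(np.array(ik((559.6,-27.7,72.9),18,30)))
    A=np.array([633.8,118.9]);pol=lambda r,a:A+r*np.array([np.cos(np.radians(a)),np.sin(np.radians(a))])
    for a,yaw in((240,38),(220,28),(198,18),(180,9),(166,2)):
        for lean in(0,10,15): print(a,yaw,lean,np.array(ik((*pol(166,a),72),yaw,lean)))
    for a in(198,185,211):
        for yaw in(-6,18,42):
            for lean in(20,25,30,35):
                g=np.array([*pol(105,a),80]);print("grasp",a,yaw,lean,np.array(ik(g+19*Rt(yaw,lean).apply([0,0,1]),yaw,lean)))
E
python3 f.py
```

```text
[467.253 370.341 195.757 294.547  81.611] [ 8.405 -5.211 -6.917 -1.439  3.118  0.29  -5.589  2.094  6.627]
[-0.366  0.424  2.062  0.393 55.075]
240 38 0 [-0.194  0.565  1.655  0.922 -0.   ]
240 38 10 [-0.27   0.507  1.777  0.764 11.634]
240 38 15 [-0.311  0.486  1.835  0.7   19.406]
220 28 0 [-0.138  0.489  1.793  0.86  -0.   ]
220 28 10 [-0.203  0.421  1.929  0.665 10.348]
220 28 15 [-0.24   0.394  1.996  0.578 18.398]
198 18 0 [-0.029  0.445  1.87   0.827 -0.   ]
198 18 10 [-0.07   0.369  2.017  0.597  6.65 ]
198 18 15 [-0.094  0.338  2.09   0.483 12.781]
180 9 0 [ 0.079  0.449  1.864  0.829 -0.   ]
180 9 10 [0.07  0.371 2.013 0.584 1.577]
180 9 15 [0.064 0.34  2.087 0.454 3.138]
166 2 0 [ 0.16   0.476  1.817  0.849 -0.   ]
166 2 10 [ 0.175  0.401  1.962  0.606 -2.436]
166 2 15 [ 0.183  0.372  2.034  0.478 -4.762]
grasp 198 -6 20 [ 0.033  0.442  1.983  0.374 -7.404]
grasp 198 -6 25 [  0.041   0.426   2.05    0.24  -14.883]
grasp 198 -6 30 [  0.048   0.419   2.115   0.117 -40.651]
grasp 198 -6 35 [   0.056    0.419    2.178    0.11  -123.218]
grasp 198 18 20 [-0.055  0.438  1.99   0
[... 1000 characters left out ...]
sp 185 42 35 [-0.19   0.449  2.119  0.503 71.42 ]
grasp 211 -6 20 [-0.015  0.451  1.967  0.377 -4.746]
grasp 211 -6 25 [-0.011  0.434  2.035  0.24  -9.586]
grasp 211 -6 30 [ -0.006   0.426   2.102   0.105 -28.126]
grasp 211 -6 35 [  -0.001    0.425    2.166    0.083 -134.12 ]
grasp 211 18 20 [-0.102  0.45   1.969  0.424 19.63 ]
grasp 211 18 25 [-0.123  0.433  2.038  0.324 34.184]
grasp 211 18 30 [-0.145  0.424  2.105  0.26  59.352]
grasp 211 18 35 [-0.168  0.424  2.169  0.269 91.359]
grasp 211 42 20 [-0.169  0.478  1.916  0.586 29.057]
grasp 211 42 25 [-0.208  0.469  1.971  0.549 40.863]
grasp 211 42 30 [-0.248  0.466  2.024  0.541 53.814]
grasp 211 42 35 [-0.287  0.472  2.073  0.562 66.519]
```

```bash
cat > e.py <<'E'
from f import *
A=np.array([633.8,118.9]);pol=lambda r,a:A+r*np.array([np.cos(np.radians(a)),np.sin(np.radians(a))])
def rows(T,start=None,g=-.13,per=8):
    if start is None:
        o=bot.get_obs();p0,R0=o["tool_pos"],R.from_euler("xyz",o["tcp_rot"])
    else: p0,R0=np.array(start[0]),Rt(*start[1:])
    for k in range(0,len(T),per):
        out=[]
        for p,yw,ln in T[k:k+per]:
            r1=Rt(yw,ln);d=R0.inv().apply(np.array(p)-p0)/100;w=(R0.inv()*r1).as_rotvec()/np.pi
            out.append("%.2f %.2f %.2f %.3f %.3f %.3f %s"%(*d,*w,g))
        print("; ".join(out).replace("0.",".").replace("-.000","0").replace(" .000"," 0"))
        p0,R0=np.array(p),r1
def stroke(a0,a1,n,off=14,r=166,z=72,lean=12):
    o=[]
    for a in np.linspace(a0,a1,n):
        yw=18+(a-198)*.47;y=Rt(yw,lean).apply([0,1,0])[:2]
        o.append((np.append(pol(r,a)-off*y,z),yw,lean))
    return o
E
python3 - <<'E'
from e import *
T=stroke(242,165,16)
rows([((559.5,-27.7,72),38.7,12)]);print()
rows(T,((559.5,-27.7,72),38.7,12))
E
```

```text
-.00 -.00 .01 .041 -.099 -.108 -.13

-.03 -.16 -.01 0 0 0 -.13; -.07 -.30 -.02 -.003 0 .013 -.13; -.11 -.44 -.02 -.006 0 .026 -.13; -.13 -.59 -.03 -.008 0 .039 -.13; -.14 -.74 -.03 -.011 0 .053 -.13; -.13 -.89 -.03 -.014 0 .066 -.13; -.11 -1.03 -.02 -.017 0 .079 -.13; -.08 -1.18 -.02 -.020 0 .092 -.13
.00 -.15 .00 -.003 0 .013 -.13; .02 -.30 .00 -.006 0 .026 -.13; .04 -.44 .01 -.008 0 .039 -.13; .08 -.59 .02 -.011 0 .052 -.13; .14 -.73 .03 -.014 0 .066 -.13; .20 -.86 .04 -.017 0 .079 -.13; .28 -.99 .06 -.020 0 .092 -.13; .36 -1.11 .08 -.022 0 .105 -.13
```

```bash
python3 -m handwheel '0 0 .01 .041 -.099 -.108 -.13;0 0 .01 .041 -.099 -.108 -.13;0 0 .01 .041 -.099 -.108 -.13;0 0 .01 .041 -.099 -.108 -.13;0 0 .01 .041 -.099 -.108 -.13;0 0 .01 .041 -.099 -.108 -.13'
python3 - <<'E'
from e import *
rows(stroke(242,165,18),per=6)
E
```

```text
time: 6.18
tool_pos: [563.3, -29.2, 75.7]
tcp_rot: [3.131, -0.21, 0.68]
contact_force: [0.4, -0.3, 0.5]
grip_width: 39.9
finger_force: 0.0
-.05 -.20 .02 .003 0 .002 -.13; -.09 -.32 .01 0 0 .013 -.13; -.13 -.45 .01 -.002 0 .025 -.13; -.15 -.57 .00 -.004 0 .036 -.13; -.16 -.70 -.00 -.007 0 .048 -.13; -.16 -.83 -.00 -.009 -.001 .059 -.13
-.02 -.13 -.00 -.002 0 .012 -.13; -.02 -.26 -.00 -.005 0 .023 -.13; -.02 -.39 -.00 -.007 0 .035 -.13; .00 -.52 .00 -.010 0 .046 -.13; .03 -.65 .01 -.012 0 .058 -.13; .06 -.78 .01 -.015 0 .069 -.13
.02 -.13 .00 -.002 0 .012 -.13; .04 -.26 .01 -.005 0 .023 -.13; .08 -.39 .02 -.007 0 .035 -.13; .13 -.51 .03 -.010 0 .046 -.13; .18 -.63 .04 -.012 0 .058 -.13; .25 -.74 .05 -.015 0 .069 -.13
```

```bash
H="python3 -m handwheel"
$H '-.03 -.10 .02 .003 0 .002 -.13;-.05 -.20 .02 .003 0 .002 -.13; -.09 -.32 .01 0 0 .013 -.13; -.13 -.45 .01 -.002 0 .025 -.13; -.15 -.57 0 -.004 0 .036 -.13; -.16 -.70 0 -.007 0 .048 -.13; -.16 -.83 0 -.009 -.001 .059 -.13'
$H '-.02 -.13 0 -.002 0 .012 -.13; -.02 -.26 0 -.005 0 .023 -.13; -.02 -.39 0 -.007 0 .035 -.13; 0 -.52 0 -.010 0 .046 -.13; .03 -.65 .01 -.012 0 .058 -.13; .06 -.78 .01 -.015 0 .069 -.13'
$H '.02 -.13 0 -.002 0 .012 -.13; .04 -.26 .01 -.005 0 .023 -.13; .08 -.39 .02 -.007 0 .035 -.13; .13 -.51 .03 -.010 0 .046 -.13; .18 -.63 .04 -.012 0 .058 -.13; .25 -.74 .05 -.015 0 .069 -.13; .25 -.74 .05 -.015 0 .069 -.13'
cat > m.py <<'E'
from e import *
def cost(p,base,segments):
    f=p["frame"].astype(float);return f
def measure():
    # tray angle from orange post blobs in top/side views
    out=[]
    for n in("top","side"):
        p=viewer.capture(n);save(p,"m_"+n)
        f=p["frame"].astype(int);m=((f[...,0]>1.5*f[...,1]+5)&(f[...,0]-f[...,2]>40)).astype(np.uint8)
        N,l,st,c=cv2.connectedComponentsWithStats(m)
        for i in range(1,N):
            if st[i,4]<3: continue
            # side: use top pixel row of blob
            zz=92 if n=="top" else 97; uv=c[i] if n=="top" else (c[i][0],st[i,1]+1.5)
            X=atz(p,uv,zz)[:2]-A;r=np.hypot(*X)
            if 150<r<178: a=np.degrees(np.arctan2(X[1],X[0]));out.append((n,round(r,1),round(a,1),round((a-26.2+36)%72-36,1),int(st[i,4])))
    for o in out: print(o)
E
python3 -c "
from m import *
measure()"; python3 d.py
```

```text
time: 6.77
tool_pos: [493.4, 27.4, 68.5]
tcp_rot: [-3.133, -0.206, 0.483]
contact_force: [0.1, -1.5, 1.6]
grip_width: 40.2
finger_force: 0.9
time: 7.27
tool_pos: [462.0, 99.1, 69.2]
tcp_rot: [-3.134, -0.204, 0.262]
contact_force: [1.0, -1.8, -1.2]
grip_width: 39.6
finger_force: 0.8
time: 7.85
tool_pos: [468.1, 178.3, 70.1]
tcp_rot: [-3.136, -0.204, 0.044]
contact_force: [-0.2, 0.0, 0.4]
grip_width: 39.8
finger_force: 0.0
('top', np.float64(166.8), np.float64(19.2), np.float64(-7.0), 5)
('top', np.float64(162.8), np.float64(-53.5), np.float64(-7.7), 5)
('top', np.float64(163.4), np.float64(90.9), np.float64(-7.3), 4)
('top', np.float64(163.2), np.float64(-125.9), np.float64(-8.1), 4)
('side', np.float64(155.7), np.float64(-127.8), np.float64(-10.0), 5)
('side', np.float64(166.4), np.float64(21.3), np.float64(-4.9), 7)
('side', np.float64(161.5), np.float64(26.3), np.float64(0.1), 3)
('side', np.float64(155.7), np.float64(37.9), np.float64(11.7), 8)
('side', np.float64(170.4), np.float64(90.4), np.float64(-7.8), 9)
t 7.95 pos [467.908 176.992  69.851] rpy [-179.724  -11.602    2.683] F [ 0.934  0.133 -0.394] w 39.56659019786635 q [ 0.229  0.412  1.962 -0.059  0.568  1.798]
```

```bash
python3 - <<'E'
from e import *
s=((467.9,177,70),2.7,11.6)
W=[((467.9,177,125),2.7,12),((455,110,125),14,12),((480,35,125),25,12),((536.7,-15.7,125),35,12),((536.7,-15.7,71),35,12)]
for w in W: rows([w],s); s=w
print();rows(stroke(234,161.5,18,z=71),s,per=6)
E
```

```text
.11 .00 -.54 0 .002 0 -.13
-.16 .66 -.03 .013 0 -.061 -.13
.06 .79 .01 .013 0 -.060 -.13
.29 .70 .06 .012 0 -.054 -.13
-.11 -.00 .53 0 0 0 -.13

-.00 -.15 -.00 0 0 0 -.13; -.03 -.26 -.01 -.002 0 .011 -.13; -.05 -.38 -.01 -.005 0 .022 -.13; -.07 -.51 -.01 -.007 0 .033 -.13; -.07 -.63 -.01 -.009 0 .044 -.13; -.07 -.75 -.01 -.012 0 .055 -.13
-.01 -.12 -.00 -.002 0 .011 -.13; -.01 -.25 -.00 -.005 0 .022 -.13; .01 -.37 .00 -.007 0 .033 -.13; .03 -.49 .01 -.009 0 .044 -.13; .05 -.61 .01 -.012 0 .054 -.13; .09 -.73 .02 -.014 0 .065 -.13
.02 -.12 .00 -.002 0 .011 -.13; .05 -.24 .01 -.005 0 .022 -.13; .09 -.36 .02 -.007 0 .033 -.13; .14 -.48 .03 -.009 0 .044 -.13; .19 -.59 .04 -.012 0 .054 -.13; .26 -.69 .05 -.014 0 .065 -.13
```

```bash
H="python3 -m handwheel"
$H '.11 0 -.54 0 .002 0 -.13;.11 0 -.54 0 .002 0 -.13;.11 0 -.54 0 .002 0 -.13' >/dev/null
$H '-.16 .66 -.03 .013 0 -.061 -.13;-.16 .66 -.03 .013 0 -.061 -.13;-.16 .66 -.03 .013 0 -.061 -.13' >/dev/null
$H '.06 .79 .01 .013 0 -.06 -.13;.06 .79 .01 .013 0 -.06 -.13;.06 .79 .01 .013 0 -.06 -.13' >/dev/null
$H '.29 .7 .06 .012 0 -.054 -.13;.29 .7 .06 .012 0 -.054 -.13;.29 .7 .06 .012 0 -.054 -.13;.29 .7 .06 .012 0 -.054 -.13'
$H '-.11 0 .53 0 0 0 -.13;-.11 0 .53 0 0 0 -.13;-.11 0 .53 0 0 0 -.13;-.11 0 .53 0 0 0 -.13'
$H '0 -.07 0 0 0 0 -.13;0 -.15 0 0 0 0 -.13; -.03 -.26 -.01 -.002 0 .011 -.13; -.05 -.38 -.01 -.005 0 .022 -.13; -.07 -.51 -.01 -.007 0 .033 -.13; -.07 -.63 -.01 -.009 0 .044 -.13; -.07 -.75 -.01 -.012 0 .055 -.13'
$H '-.01 -.12 0 -.002 0 .011 -.13; -.01 -.25 0 -.005 0 .022 -.13; .01 -.37 0 -.007 0 .033 -.13; .03 -.49 .01 -.009 0 .044 -.13; .05 -.61 .01 -.012 0 .054 -.13; .09 -.73 .02 -.014 0 .065 -.13'
$H '.02 -.12 0 -.002 0 .011 -.13; .05 -.24 .01 -.005 0 .022 -.13; .09 -.36 .02 -.007 0 .033 -.13; .14 -.48 .03 -.009 0 .044 -.13; .17 -.55 .04 -.011 0 .05 -.13; .17 -.55 .04 -.011 0 .05 -.13'
python3 -c "
from m import *
measure()"; python3 d.py
```

```text
time: 9.03
tool_pos: [536.9, -18.2, 122.7]
tcp_rot: [-3.134, -0.211, 0.603]
contact_force: [-0.9, 0.5, -0.6]
grip_width: 39.7
finger_force: 0.0
time: 9.37
tool_pos: [535.6, -14.8, 69.2]
tcp_rot: [-3.133, -0.21, 0.607]
contact_force: [1.3, -0.6, -0.3]
grip_width: 39.8
finger_force: 0.0
time: 9.95
tool_pos: [488.3, 42.7, 71.1]
tcp_rot: [-3.137, -0.213, 0.43]
contact_force: [1.6, -1.6, -1.2]
grip_width: 39.8
finger_force: 0.7
time: 10.45
tool_pos: [465.7, 113.0, 71.4]
tcp_rot: [-3.136, -0.212, 0.221]
contact_force: [0.8, -1.8, 0.2]
grip_width: 40.0
finger_force: 0.8
time: 10.95
tool_pos: [471.2, 171.5, 71.3]
tcp_rot: [-3.137, -0.212, 0.063]
contact_force: [-0.4, 0.2, 0.5]
grip_width: 40.0
finger_force: 0.0
('top', np.float64(165.9), np.float64(22.2), np.float64(-4.0), 5)
('top', np.float64(164.4), np.float64(-49.4), np.float64(-3.6), 4)
('top', np.float64(165.3), np.float64(94.0), np.float64(-4.2), 4)
('top', np.float64(165.2), np.float64(-123.2), np.float64(-5.4), 3)
('side', np.float64(157.0), np.float64(-122.8), np.float64(-5.0), 12)
('side', np.float64(165.4), np.float64(25.0), np.float64(-1.2), 3)
('side', np.float64(159.3), np.float64(43.8), np.float64(17.6), 3)
t 11.05 pos [470.842 170.17   70.879] rpy [-179.731  -12.045    3.644] F [ 0.288  0.068 -0.468] w 39.79304595103943 q [ 0.21   0.407  1.968 -0.049  0.558  1.756]
```

```bash
python3 - <<'E'
from e import *
z=Rt(36,28).apply([0,0,1]);g=np.array([536.5,80,80])
print(z,np.array(ik(g+19*z,36,28)),np.array(ik(g-91*z,36,28)))
s=((470.8,170.2,70.9),3.6,12);pre=g-91*z
for w in [((455,165,150),3.6,12),(pre,36,28)]: print(w);rows([w],s,g=.1); s=w
E
```

```text
[ 0.38   0.276 -0.883] [-0.181  0.442  2.049  0.454 50.855] [-0.278  0.204  2.048  0.675 36.235]
((455, 165, 150), 3.6, 12)
.01 .04 -.81 0 0 0 .1
(array([501.937,  54.889, 160.348]), 36, 28)
.41 1.13 -.02 .062 .087 -.170 .1
```

```bash
H="python3 -m handwheel"
$H '0 0 -.8 0 0 0 -.13;0 0 -.8 0 0 0 -.13;0 0 -.8 0 0 0 -.13' >/dev/null
$H '.2 .6 -.02 .03 .043 -.085 .1;.2 .6 -.02 .03 .043 -.085 .1;.2 .6 -.02 .03 .043 -.085 .1;.4 1 -.02 .062 .087 -.17 .1;.4 1 -.02 .062 .087 -.17 .1;.4 1 -.02 .062 .087 -.17 .1;.4 1 -.02 .062 .087 -.17 .1'
python3 d.py; python3 - <<'E'
from e import *
p=viewer.capture("wrist");t=viewer.capture("top");s=viewer.capture("side")
for n,q in(("w",p),("t",t),("s",s)):
    for nm in("prop","tall_prop"): print(n,nm,[(np.round(x["centre"]).tolist(),round(x["score"],2),x["pixels"].sum(),np.where(x["pixels"])[0].min(),np.where(x["pixels"])[0].max(),np.where(x["pixels"])[1].min(),np.where(x["pixels"])[1].max()) for x in viewer.cut_out(nm,q)[:3]])
    print(n,"pred top",proj(q,[536.5,80,102]),"ctr",proj(q,[536.5,80,72]))
save(p,"w2");save(t,"t2");save(s,"s2")
im=[p["frame"],s["frame"][120:384,110:462]]
c=np.vstack([cv2.resize(i,(400,300)) for i in im]);
E
```

```text
time: 11.88
tool_pos: [498.9, 71.1, 158.3]
tcp_rot: [-3.119, -0.44, 0.524]
contact_force: [-0.3, 1.2, -0.3]
grip_width: 50.6
finger_force: 0.0
t 11.8833 pos [498.895  71.103 158.341] rpy [-178.724  -25.224   30.01 ] F [-0.27   1.239 -0.3  ] w 50.63252348641313 q [-0.207  0.215  2.023  0.522  0.648  0.455]
w prop [([264.0, 188.0], 0.75, np.int64(1906), np.int64(162), np.int64(215), np.int64(237), np.int64(282)), ([159.0, 103.0], 0.59, np.int64(2969), np.int64(73), np.int64(134), np.int64(127), np.int64(189))]
w tall_prop [([422.0, 106.0], 0.64, np.int64(4224), np.int64(65), np.int64(148), np.int64(375), np.int64(468))]
w pred top [267.814 186.954] ctr [266.697 194.276]
t prop [([185.0, 204.0], 0.57, np.int64(180), np.int64(196), np.int64(210), np.int64(181), np.int64(195)), ([222.0, 209.0], 0.5, np.int64(107), np.int64(202), np.int64(213), np.int64(219), np.int64(229))]
t tall_prop [([246.0, 173.0], 0.68, np.int64(134), np.int64(166), np.int64(181), np.int64(240), np.int64(250))]
t pred top [225.354 206.809] ctr [225.937 208.207]
s prop [([262.0, 240.0], 0.74, np.int64(333), np.int64(228), np.int64(254), np.int64(257), np.int64(270))]
s tall_prop []
s pred top [265.363 230.289] ctr [265.034 239.343]
```

View pics/w2.png

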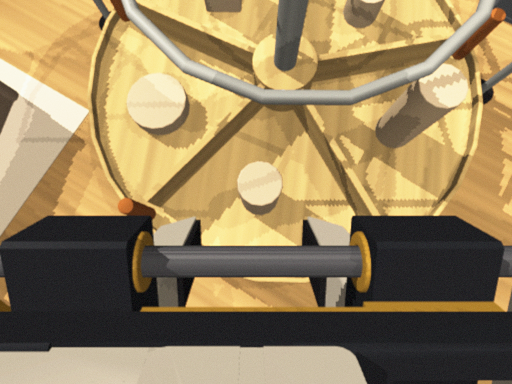

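View pics/s2.png

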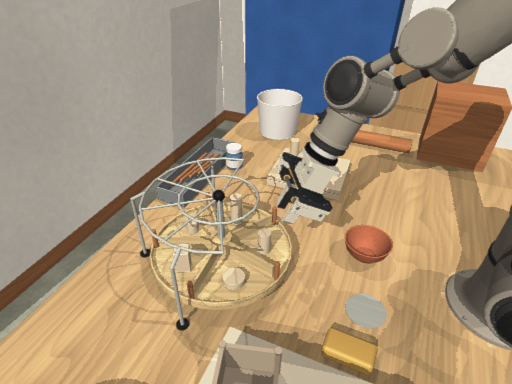

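The wrist view shows the wanted prop at (260,184), standing alone in the front pocket with the disc to its left at (157,100) and the tall prop to its right at (425,105). The side view agrees, with the prop at (263,240).

```bash
python3 - <<'E'
from e import *
p=viewer.capture("wrist");s=viewer.capture("side")
cw=viewer.cut_out("prop",p)[0]["pixels"];cs=viewer.cut_out("prop",s)[0]["pixels"]
from scipy.optimize import least_squares
def box(m): y,x=np.where(m);return np.array([x.min(),x.max()+1,y.min(),y.max()+1])
def model(q,X,z0=42,h=60):
    th=np.linspace(0,2*np.pi,24)
    u=np.array([proj(q,[X[0]+16*np.cos(a),X[1]+16*np.sin(a),z]) for a in th for z in(z0,z0+h)]);return np.array([u[:,0].min(),u[:,0].max(),u[:,1].min(),u[:,1].max()])
print(box(cw),box(cs))
f=lambda v:np.r_[(model(p,v,v[2])-box(cw)),(model(s,v,v[2])-box(cs))]
r=least_squares(f,[536,80,42]);print("both",r.x,r.fun)
X=r.x[:2];d=X-A;print("r,ang",np.hypot(*d),np.degrees(np.arctan2(*d[::-1])))
o=bot.get_obs();print(o["tool_pos"],np.degrees(o["tcp_rot"]))
# grasp along tool axis yaw30 lean25 vs lean 28
for yw,ln in((30,25),(33,28)):
    z=Rt(yw,ln).apply([0,0,1]);g=np.array([*X,80]);print(np.array(ik(g+19*z,yw,ln)));
    rows([(g-71*z,yw,ln)],g=.1);rows([(g+19*z,yw,ln)],g=.1)
    print("second from first");rows([(g+19*z,yw,ln)],(g-71*z,yw,ln),g=.1)
E
```

```text
[241 287 162 216] [257 272 228 255]
both [535.876  85.803  39.567] [-0.136  0.151 -0.056  0.059  0.715 -0.672  0.145 -0.031]
r,ang 103.36579375460774 -161.3254366945503
[498.069  73.29  157.52 ] [-178.528  -25.002   29.871]
[-0.125  0.436  2.033  0.406 40.243]
.03 .08 .16 -.008 0 -.001 .1
.03 .11 1.06 -.008 0 -.001 .1
second from first
-.00 -.00 .90 0 0 0 .1
[-0.156  0.436  2.061  0.414 51.299]
-.01 .10 .16 0 .016 -.016 .1
.04 .10 1.05 0 .016 -.016 .1
second from first
-.00 -.00 .90 0 0 0 .1
```

```bash
python3 -m handwheel '-.01 .1 .16 0 .016 -.016 .1;-.01 .1 .16 0 .016 -.016 .1;-.01 .1 .16 0 .016 -.016 .1;-.01 .1 .16 0 .016 -.016 .1;-.01 .1 .16 0 .016 -.016 .1'
python3 - <<'E'
from e import *
np.set_printoptions(precision=2,suppress=True)
o=bot.get_obs();print(o["tool_pos"],np.degrees(o["tcp_rot"]))
yw,ln=33,28
z=Rt(yw,ln).apply([0,0,1]);g=np.array([535.9,85.5,80]);rows([(g+19*z,yw,ln)],g=.1)
E
```

```text
time: 12.95
tool_pos: [508.2, 67.7, 142.7]
tcp_rot: [-3.141, -0.487, 0.576]
contact_force: [0.2, -0.5, -1.0]
grip_width: 50.2
finger_force: 0.0
[508.18  67.69 142.67] [-179.95  -27.92   33.01]
-.00 .00 .90 0 0 0 .1
```

```bash
python3 -m handwheel '0 0 .2 0 0 0 .1;0 0 .4 0 0 0 .1;0 0 .6 0 0 0 .1;0 0 .75 0 0 0 .1;0 0 .9 0 0 0 .1;0 0 .9 0 0 0 .1;0 0 .9 0 0 0 .1'
python3 -m handwheel '0 0 0 0 0 0 -.3;0 0 0 0 0 0 -.5;0 0 0 0 0 0 -.8;0 0 0 0 0 0 -1;0 0 0 0 0 0 -1;0 0 0 0 0 0 -1;0 0 0 0 0 0 -1'
python3 d.py
```

```text
time: 13.53
tool_pos: [543.2, 91.1, 62.7]
tcp_rot: [-3.14, -0.487, 0.577]
contact_force: [-0.2, -0.9, -0.6]
grip_width: 50.1
finger_force: 0.0
time: 14.12
tool_pos: [543.6, 90.5, 63.7]
tcp_rot: [-3.142, -0.489, 0.577]
contact_force: [-3.2, -0.0, 7.1]
grip_width: 31.5
finger_force: 30.0
t 14.1167 pos [543.607  90.511  63.741] rpy [-179.998  -27.997   33.043] F [-3.165 -0.033  7.107] w 31.52706600843336 q [-0.162  0.456  2.048  0.908  0.412  0.028]
```

```bash
python3 -m handwheel '0 0 -.15 0 0 0 -1;0 0 -.35 0 0 0 -1;0 0 -.6 0 0 0 -1;0 0 -.85 0 0 0 -1;0 0 -1 0 0 0 -1;0 0 -1 0 0 0 -1;0 0 -1 0 0 0 -1'
python3 d.py
python3 - <<'E'
from e import *
t=viewer.capture("top");s=viewer.capture("side");L=[]
for p,n,(u,v) in((t,"a1",(356,227)),(s,"a2",(332,171.5))):
    im=cv2.imread(f"pics/{n}.png").astype(int);r=im[...,0]  # blue channel: spot is bluish white
    w=r[int(v)-9:int(v)+10,int(u)-12:int(u)+13]
    sc=im[int(v)-9:int(v)+10,int(u)-12:int(u)+13];d=(sc[...,2]-sc[...,0])
    m=(d<(d.min()+np.median(d))/2).astype(np.uint8);N,l,st,c=cv2.connectedComponentsWithStats(m)
    i=1+st[1:,4].argmax();uv=c[i]+[int(u)-12,int(v)-9];print(n,uv,st[i]);L.append((p,uv))
    for z in(25,35,45):print(z,atz(p,uv,z))
print("spot",tri(L))
# batt top corners in the two views
g=lambda x,y:(90+x/2.5,90+y/2.5);k=lambda x,y:(110+x/2.25,120+y/2.25)
for a,b in((g(593,381),k(541,95)),(g(743,372),k(515,165)),):
    pass
for nm,a,b in(("near-left",g(593,381),k(515,160)),("far-left",g(577,206),k(356,128)),("near-right",g(743,373),k(541,91))):
    print(nm,tri([(t,a),(s,b)]))
E
```

```text
time: 14.7
tool_pos: [504.4, 64.7, 151.7]
tcp_rot: [3.141, -0.489, 0.577]
contact_force: [0.8, -0.4, -1.3]
grip_width: 31.6
finger_force: 30.0
t 14.7 pos [504.393  64.734 151.75 ] rpy [179.956 -28.     33.036] F [ 0.754 -0.41  -1.29 ] w 31.574689328959806 q [-0.246  0.229  2.054  0.643  0.611  0.26 ]
a1 [355.991 226.566] [  7   3  11  12 106]
25 [ 469.217 -351.21    25.   ]
35 [ 468.206 -348.823   35.   ]
45 [ 467.195 -346.436   45.   ]
a2 [331.948 171.431] [ 6  7 12  6 58]
25 [ 470.772 -365.478   25.   ]
35 [ 468.338 -349.635   35.   ]
45 [ 465.903 -333.793   45.   ]
spot [ 468.167 -348.677   35.605]
near-left [ 420.481 -250.096   33.528]
far-left [ 656.655 -244.352   26.389]
near-right [ 425.028 -449.405   32.972]
```

```bash
python3 - <<'E'
from e import *
np.set_printoptions(precision=2,suppress=True)
for p in((490,-140,150),(475.7,-344,150),(475.7,-344,57)):
    for yw in(33,0,-20,-37): print(p,yw,np.array(ik(p,yw,28)))
rows([((475.7,-344,100),33,28)],g=-1)
E
```

```text
(490, -140, 150) 33 [-0.71  0.29  1.96  0.85 36.72]
(490, -140, 150) 0 [-0.6   0.2   2.09  0.51 32.84]
(490, -140, 150) -20 [-0.47  0.18  2.11  0.37  9.34]
(490, -140, 150) -37 [ -0.36   0.21   2.08   0.4  -19.49]
(475.7, -344, 150) 33 [-1.01  0.51  1.6   1.1  31.77]
(475.7, -344, 150) 0 [-0.97  0.39  1.82  0.74 34.81]
(475.7, -344, 150) -20 [-0.89  0.34  1.89  0.54 28.08]
(475.7, -344, 150) -37 [-0.8   0.33  1.91  0.43 10.17]
(475.7, -344, 57) 33 [-1.01  0.64  1.69  0.92 36.  ]
(475.7, -344, 57) 0 [-0.97  0.53  1.91  0.56 46.41]
(475.7, -344, 57) -20 [-0.89  0.49  1.99  0.34 46.53]
(475.7, -344, 57) -37 [-0.8   0.48  2.01  0.19 23.18]
-2.41 3.28 -.71 -.001 .001 0 -1
```

```bash
H="python3 -m handwheel"
for i in 1; do :; done
$H '-.12 .16 -.03 0 0 0 -1;-.28 .38 -.08 0 0 0 -1;-.48 .66 -.14 0 0 0 -1' >/dev/null
$H '-.2 .27 -.06 0 0 0 -1;-.48 .66 -.14 0 0 0 -1;-.74 1 -.22 0 0 0 -1' >/dev/null
$H '-.22 .3 -.06 0 0 0 -1;-.48 .66 -.14 0 0 0 -1;-.7 .96 -.2 0 0 0 -1' >/dev/null
$H '-.2 .27 -.06 0 0 0 -1;-.36 .48 -.11 0 0 0 -1;-.45 .6 -.14 0 0 0 -1;-.49 .66 -.15 0 0 0 -1;-.49 .66 -.15 0 0 0 -1;-.49 .66 -.15 0 0 0 -1'
python3 d.py 475.7,-344,80 475.7,-344,57
python3 - <<'E'
from e import *
w=viewer.capture("wrist");s=viewer.capture("side");t=viewer.capture("top")
save(w,"w3")
a=cv2.resize(s["frame"][130:210,250:400],None,fx=4,fy=4,interpolation=2);b=cv2.resize(w["frame"],(400,300))
c=np.zeros((590,620,3),np.uint8);c[:320,:600]=a;c[320:590,:360]=cv2.resize(w["frame"],(360,270))
d=cv2.resize(t["frame"][190:255,320:384],None,fx=4,fy=4,interpolation=2);c[320:580,364:620]=d
cv2.imwrite("pics/c3.png",c[:,:,::-1])
for n,p in(("s",s),("t",t),("w",w)):
    print(n,[(np.round(x["centre"]).tolist(),round(x["score"],2),x["pixels"].sum()) for x in viewer.cut_out("prop",p)[:3]],[(np.round(x["centre"]).tolist(),round(x["score"],2)) for x in viewer.recognise("spot",p)[:2]])
    print(" pred spot",proj(p,[468.2,-348.7,35]))
E
```

```text
time: 16.05
tool_pos: [477.3, -334.1, 100.7]
tcp_rot: [-3.138, -0.488, 0.576]
contact_force: [-0.5, 0.1, -1.1]
grip_width: 31.8
finger_force: 30.0
t 16.05 pos [ 477.345 -334.083  100.733] rpy [-179.775  -27.948   32.977] F [-0.502  0.095 -1.083] w 31.760118864139244 q [-1.008  0.561  1.671  0.588  1.007 -0.359]
[475.7, -344.0, 80.0] -> [-0.157  0.075  0.151]
[475.7, -344.0, 57.0] -> [-0.265  0.076  0.354]
s [([330.0, 149.0], 0.66, np.int64(137)), ([182.0, 260.0], 0.21, np.int64(270))] [([312.0, 173.0], 0.6)]
 pred spot [331.922 171.579]
t [([357.0, 220.0], 0.4, np.int64(58)), ([370.0, 181.0], 0.24, np.int64(91))] [([344.0, 199.0], 0.9), ([185.0, 200.0], 0.28)]
 pred spot [355.954 226.569]
w [([250.0, 237.0], 0.56, np.int64(2605))] [([310.0, 154.0], 0.62)]
 pred spot [260.417 269.783]
```

View pics/c3.png

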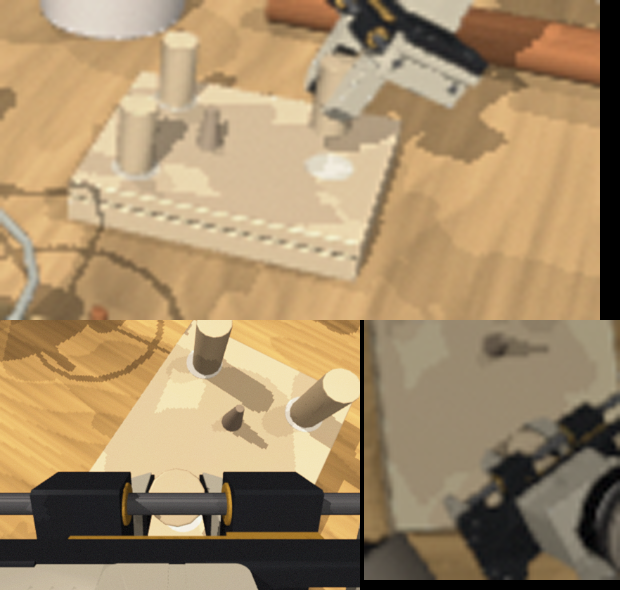

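```bash
python3 - <<'E'
from e import *
o=bot.get_obs();T=o["tool_pos"];w=viewer.capture("wrist");s=viewer.capture("side")
print(T)
b=T+[-7.6,-4.8,-21.7]
def ext(q,z): 
    u=np.array([proj(q,[b[0]+16*np.cos(a),b[1]+16*np.sin(a),z]) for a in np.linspace(0,6.28,40)]);return u.min(0),u.max(0)
for n,q in(("w",w),("s",s)):
    m=viewer.cut_out("prop",q)[0]["pixels"];y,x=np.where(m);print(n,"mask x",x.min(),x.max()+1,"y",y.min(),y.max()+1);print(" top",ext(q,b[2]+60));print(" bot",ext(q,b[2]))
rows([((475.8,-343.9,62),33,28)],g=-1);rows([((475.8,-343.9,56),33,28)],((475.8,-343.9,62),33,28),g=-1)
E
```

```text
[ 477.542 -335.012  102.092]
w mask x 212 291 y 212 295
 top (array([206.419, 211.87 ]), array([289.425, 296.472]))
 bot (array([220.258, 229.056]), array([277.584, 287.647]))
s mask x 328 338 y 143 164
 top (array([330.188, 142.233]), array([340.513, 147.162]))
 bot (array([327.688, 158.513]), array([337.687, 163.65 ]))
-.24 .06 .32 0 0 0 -1
-.03 -.00 .05 0 0 0 -1
```

```bash
H="python3 -m handwheel"
$H '-.08 .03 .1 0 0 0 -1;-.16 .05 .2 0 0 0 -1;-.24 .06 .3 0 0 0 -1;-.24 .06 .32 0 0 0 -1;-.24 .06 .32 0 0 0 -1;-.24 .06 .32 0 0 0 -1'
$H '-.007 0 .013 0 0 0 -1;-.014 0 .026 0 0 0 -1;-.021 0 .04 0 0 0 -1;-.021 0 .04 0 0 0 -1;-.021 0 .04 0 0 0 -1'
```

```text
time: 17.2
tool_pos: [475.3, -343.6, 61.8]
tcp_rot: [-3.139, -0.488, 0.576]
contact_force: [0.6, 0.4, -0.9]
grip_width: 31.5
finger_force: 30.0
time: 17.62
tool_pos: [475.7, -343.9, 58.7]
tcp_rot: [3.141, -0.488, 0.577]
contact_force: [-1.0, 0.1, 5.0]
grip_width: 31.7
finger_force: 30.0
```

```bash
python3 -m handwheel '-.002 0 .004 0 0 0 -1;-.002 0 .004 0 0 0 -1;-.002 0 .004 0 0 0 -1'
python3 - <<'E'
from e import *
s=viewer.capture("side");w=viewer.capture("wrist");T=bot.get_obs()["tool_pos"]
for n,q in(("w",w),("s",s)):
    m=viewer.cut_out("prop",q)[0]["pixels"];y,x=np.where(m);print(n,"mask x",x.min(),x.max()+1,"y",y.min(),y.max()+1)
    for nm,b in(("atspot",[468.2,-348.7,35.5]),("tcp",T+[-7.6,-4.8,-21.7])):
        u=np.array([proj(q,[b[0]+16*np.cos(a),b[1]+16*np.sin(a),b[2]+h]) for a in np.linspace(0,6.28,40) for h in(0,60)]);print(nm,u.min(0),u.max(0))
c=np.hstack([cv2.resize(s["frame"][125:215,290:380],(400,400),interpolation=2),cv2.resize(w["frame"][130:,130:384],(400,400),interpolation=2)])
cv2.imwrite("pics/c4.png",c[:,:,::-1])
E
```

```text
time: 17.87
tool_pos: [475.8, -343.9, 58.6]
tcp_rot: [3.141, -0.488, 0.577]
contact_force: [-3.5, 0.1, 9.5]
grip_width: 31.6
finger_force: 30.0
w mask x 212 291 y 212 295
atspot [207.015 212.29 ] [289.129 295.98 ]
tcp [206.499 211.842] [289.504 296.441]
s mask x 327 338 y 153 175
atspot [327.097 153.363] [339.538 174.088]
tcp [327.171 152.98 ] [339.624 173.724]
```

View pics/c4.png

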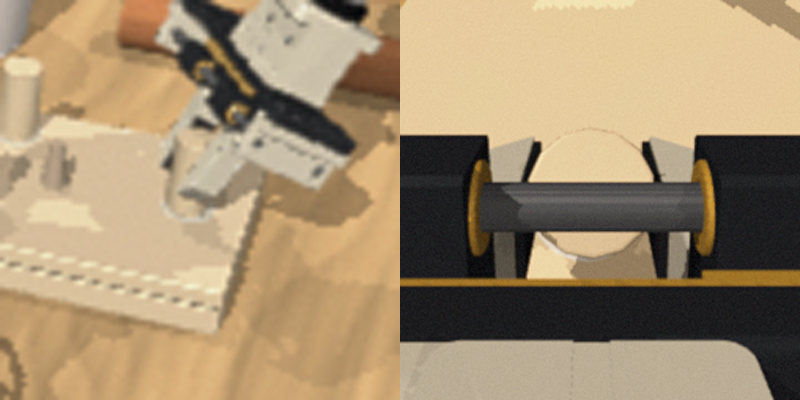

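The side view shows the prop standing on the white spot with a thin white rim around its base. Next I relieve the force, release and back off.

```bash
H="python3 -m handwheel"
$H '.005 0 -.01 0 0 0 -1;.005 0 -.01 0 0 0 -1;.005 0 -.01 0 0 0 -.2;.005 0 -.01 0 0 0 0;.005 0 -.01 0 0 0 .2;.005 0 -.01 0 0 0 .2;.005 0 -.01 0 0 0 .2'
$H '0 0 -.1 0 0 0 .2;0 0 -.25 0 0 0 .2;0 0 -.5 0 0 0 .2;0 0 -.75 0 0 0 .2;0 0 -1 0 0 0 .2;0 0 -1 0 0 0 .2;0 0 -1 0 0 0 .2'
python3 - <<'E'
from e import *
s=viewer.capture("side");w=viewer.capture("wrist");t=viewer.capture("top")
for n,q in(("w",w),("s",s),("t",t)):
    b=[468.2,-348.7,35.5];u=np.array([proj(q,[b[0]+16*np.cos(a),b[1]+16*np.sin(a),b[2]+h]) for a in np.linspace(0,6.28,40) for h in(0,60)]);print(n,"pred",u.min(0),u.max(0))
    for c in viewer.cut_out("prop",q)[:3]:
        y,x=np.where(c["pixels"]);print(" mask x",x.min(),x.max()+1,"y",y.min(),y.max()+1,c["score"])
c=np.hstack([cv2.resize(s["frame"][110:350,130:390],(400,400),interpolation=2),cv2.resize(w["frame"],(400,400))])
cv2.imwrite("pics/c5.png",c[:,:,::-1])
E
```

```text
time: 18.65
tool_pos: [475.4, -343.6, 58.3]
tcp_rot: [-3.14, -0.487, 0.576]
contact_force: [-0.1, -0.5, 0.6]
grip_width: 54.6
finger_force: 0.0
time: 19.23
tool_pos: [436.0, -370.5, 148.4]
tcp_rot: [3.139, -0.487, 0.577]
contact_force: [0.2, -0.7, -0.2]
grip_width: 55.1
finger_force: 0.0
w pred [225.913 164.972] [273.158 222.785]
 mask x 229 275 y 165 222 0.67
s pred [327.097 153.363] [339.538 174.088]
 mask x 327 339 y 154 174 0.57
t pred [351.175 219.534] [365.356 231.362]
```

View pics/c5.png

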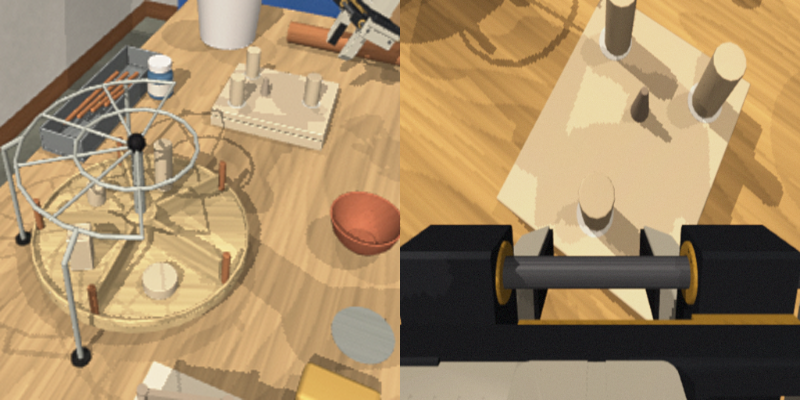

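The prop stands upright and released on the spot, the other props are upright in their pockets, and the arm is clear.

```bash
python3 -c "
from plant import bot
print(bot.close_job())"
```

```text
the job is handed in; nothing more can be done
None
```

I turned the tray, took out the matching round prop, set it upright on the batt's empty white spot and released it; the job is handed in, at about 19 s on the robot's clock, with no verdict shown.

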